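# Lock the cart's telescoping push handle with its quick-release clamp

### The job

The cart's push handle lies in its stand and the collar where its thin tube enters the thick one is loose. With the collar's long cam lever still open, turn the wing nut on the collar's other side clockwise (seen from the nut's side) until it comes up snug, then swing the lever, which now meets firm resistance, fully home along the thick tube. Leave the smaller clamp further along the thick tube closed.

Things in the scene. Friction and masses are not known exactly. Their poses are not given: they have to be found in the camera images.
- push_handle: Push handle in a fixed stand (base 110 x 300 x 10 mm): level tube along this frame's y, axis 50 mm up. Thick aluminium tube (40 mm wide) to +y, thin steel one with rubber grip to -y. Origin on the bench under the dark mouth collar (54 mm wide, ears to 104 mm high, x -14 to 14). Skewer along x through the ears, 88 mm up: wing nut at its -x end (robot's side), long lever at +x. Yaw within 0.45 rad.
- wing_nut (a joint): Wing nut's angle, 0 loose to 1.3 snug (stop). Hub 20 mm wide, 22 long, at x -36, y 0, z 88 mm of push_handle. Two opposite wings, x -40 to -32 mm, 15 mm wide, tips 46 mm from the axis. At value a the upper wing leans 0.45 - a rad from upright towards +y; tightening swings it over the top to -y (clockwise seen from the robot). Push it sideways: 2 to 6 N; it stays where left.
- cam_lever (a joint): Long lever's angle, 0 closed (stop) to 1.8 open; starts past 1.2. Upright pivot at x 30, y 0, z 88 mm of push_handle. Bar 92 mm long, 12 thick, 20 high. At q it points along (sin q, cos q) in push_handle's x, y; closed: along the thick tube. Nut snug: free to about 1.0, then a steady push of about 5 N at 70 mm from the pivot; springs back open above about 0.25, stays shut below. Nut loose: free.
- rear_lever (a joint): Short lever (62 mm) of the smaller second clamp, pivot at x 30, y 155, z 88 mm of push_handle; 0 = closed, pointing to +y. It starts closed; leave it alone.

How it is judged:
By the outcome, as a careful person would: the job done as asked, in the order asked, and still so for the second after the job is handed in, with the robot touching nothing.
It also fails if it takes over 45 s, if anything falls off the work surface, if the arm or the gripper's body presses on something with over 40 N, if the wrist force passes 120 N, or if a joint passes its speed limit or range.

### The arm

A 6-joint arm with a two-finger parallel gripper is mounted at the origin on the work surface. World frame = base frame: x ahead of the robot, y to its left, z up, the work surface at z = 0. Lengths are in m, angles in rad, forces in N, time in s.
With the tool pointing down it reaches from about 0.275 to 1 m from the base axis. Payload 8.4 kg.
Tool frame: the origin (TCP) lies on the centre line of the jaws, within the pads' length; the fingertips stand 17 mm ahead of it and the grasp point (between the pads) lies 2 mm behind it (bot.tcp_to_tips is the z of the fingertips in the tool frame, in m); z points along the fingers, y is the line along which they close (so a half turn about z gives the same grasp; the last joint's range is limited). The gripper opens to 85 mm and grips with 20 to 120 N. Pads are 22 mm wide; open, the fingers measure 114 mm over their backs; the gripper's body (76 mm by 85 mm) begins 54 mm behind the grasp point. The pads swing forward as they close: fully open they stand 13 mm farther back than shut.
Start: joints at [-1.213, 0.353, 1.633, -0, 1.155, -0.002], TCP at [0.22, -0.585, 0.248] pointing down, gripper open.
Joint ranges: [-2.63, 2.63], [-0.92, 2.1], [0.06, 2.66], [-1.3, 4.44], [0, 2.69], [-3.02, 3.02]. Speed limits (rad/s): [2.22, 2.22, 2.79, 3.14, 3.14, 3.14].

### API

Orientations are given as a unit quaternion [x, y, z, w].
In Python, from workcell import bot, hand, kinematics, get_obs, vision, hand_in gives the robot as it stands. The module is installed in compiled form; this text tells all that it offers. Calls block until the motion is done:
- bot.reach(position, orientation): joint-space move of the TCP to a pose.
- bot.servo_line(position, ori=None, velocity=0.15): straight line of the TCP; ori=None keeps the orientation; velocity is the mean speed in m/s.
- bot.goto_joints(angles): joint-space move.
- hand.move_gripper(opening, strength=None): finger opening in m; strength is the grip in N (None keeps the last); returns when the fingers have stopped.
- bot.dwell(seconds).
- kinematics.solve_ik(position, orientation): joint angles nearest the present ones, or None.
- get_obs(): the state.
- vision.read_camera(name): name is "scene" or "top" or "wrist"; returns a dict with "frame" (420x560x3 uint8, red, green, blue), "intrinsics" (3x3 intrinsics, pixels), "view" (4x4, takes a point from world to camera coordinates). Camera axes: x right, y down, z forward; pixel columns grow to the right and rows downward; lengths in m; the calibration is good to about 2 mm. A picture is of the moment at which its call begins. There is no depth.
A pose or a line that the arm cannot do raises bot.IKError and nothing moves.
- hand_in(): hands the job in; it is judged then, once.
The state is a dict: "time_s": time; "joint_pos": joint angles; "joint_vel": joint speeds; "joint_efforts": joint torques, N m; "position": TCP position; "orientation": TCP orientation; "wrist_force": force on the tool from outside, world axes, zero at the start; "ft_torque": the same for the moment, N m; "gripper_width": finger opening in m; "grip_force": force on a finger pad.
Only numpy, scipy, OpenCV 4.12 (cv2) and the standard library are available. Lean on these libraries where they do the work, as an engineer would, in place of code of your own. Each camera call takes 0.05 s, during which the arm holds its last target. There are 200 camera calls.

## Working session

There is one attempt and no reset: what is moved stays moved. The work goes in short steps, each a Python script; the robot and the scene stay as the last script left them, time stands still between calls to the robot, and variables do not carry over. Pictures are saved under pics/ and viewed, at most 10 in all, crops included, and the job is handed in when it is done.

```bash
mkdir -p pics
python3 - <<'E'
from workcell import bot, hand, kinematics, get_obs, vision
import cv2,numpy as np
for n in("top","scene"):
    c=vision.read_camera(n); cv2.imwrite(f"pics/{n}0.png",c["frame"][:,:,::-1]); np.savez(f"{n}0.npz",**c)
    print(n,c["intrinsics"].round(1).tolist(),c["view"].round(3).tolist())
o=get_obs();print(o["time_s"],o["orientation"],o["wrist_force"],bot.tcp_to_tips)
E
```

```text
top [[526.4, 0.0, 274.7], [0.0, 526.4, 210.9], [0.0, 0.0, 1.0]] [[-0.027, -0.998, -0.051, 0.133], [-0.996, 0.031, -0.084, 0.574], [0.086, 0.049, -0.995, 0.68], [0.0, 0.0, 0.0, 1.0]]
scene [[535.5, 0.0, 270.1], [0.0, 535.5, 207.2], [0.0, 0.0, 1.0]] [[0.741, 0.671, -0.011, -0.484], [0.558, -0.625, -0.546, -0.204], [-0.373, 0.399, -0.838, 1.048], [0.0, 0.0, 0.0, 1.0]]
0.1 [ 9.83861434e-01  1.78930941e-01 -1.04617467e-04 -6.21162030e-04] [ 0.15362466  0.13542439 -0.08277913] 0.017
```

View pics/top0.png

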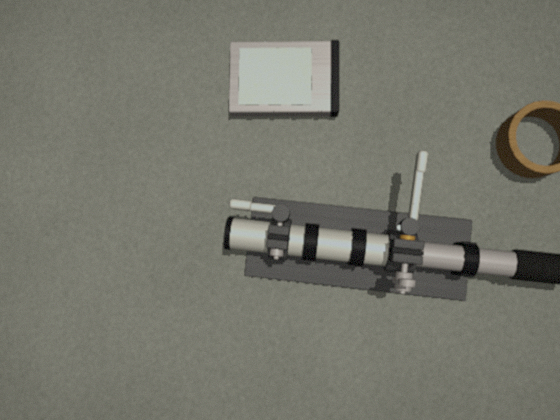

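View pics/scene0.png

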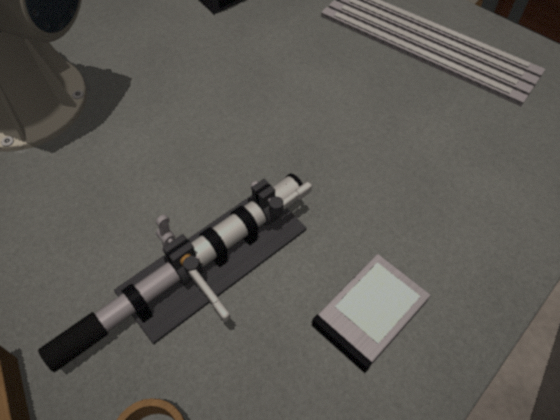

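The top view shows the main lever pivot at about (410,226), with its tip at (423,153). The rear lever pivot is at (281,213) and the wing nut at about (404,284). The base corners are near (254,198), (472,219), (466,299) and (246,277). In the scene view the pivots are at (190,262) and (276,206), and the upper wing is at (164,222).

```bash
cat > h.py <<'E'
import numpy as np
def ray(c,p):
    V=c["view"];R=V[:3,:3];o=-R.T@V[:3,3]
    d=R.T@np.linalg.inv(c["intrinsics"])@np.array([p[0],p[1],1.]);return o,d/np.linalg.norm(d)
def plane(c,p,z):
    o,d=ray(c,p);return o+d*(z-o[2])/d[2]
def tri(c1,p1,c2,p2):
    o,d=ray(c1,p1);q,e=ray(c2,p2)
    s=np.linalg.lstsq(np.c_[d,-e],q-o,rcond=None)[0]
    a=o+d*s[0];b=q+e*s[1];return (a+b)/2,np.linalg.norm(a-b)
E
python3 - <<'E'
import numpy as np,cv2
from h import *
t=np.load("top0.npz");s=np.load("scene0.npz")
for n,p,q in(("piv",(410,226),(190,262)),("rear",(281,213),(276,206)),("tip",(423,153),(226,318)),("wing",(404,290),(164,222))):
    print(n,*tri(t,p,s,q),plane(t,p,.1),plane(s,q,.1))
C=[plane(t,p,.01) for p in((254,198),(472,219),(466,299),(246,277))]
for i in range(4): print(C[i].round(4),np.linalg.norm(C[i]-C[i-1]).round(4))
v=(C[0]+C[3]-C[1]-C[2])/2;print("yaw base",np.arctan2(-v[0],v[1]),"center",sum(C)/4)
v=plane(t,(281,213),.1)-plane(t,(410,226),.1);print("yaw piv",np.arctan2(-v[0],v[1]),np.linalg.norm(v))
for n,c,x0,x1,y0,y1 in(("t",t,370,450,140,310),("s",s,130,250,190,340)):
    cv2.imwrite(f"pics/{n}z.png",cv2.resize(c["frame"][y0:y1,x0:x1,::-1],None,fx=3.5,fy=3.5,interpolation=cv2.INTER_CUBIC))
a,b=cv2.imread("pics/tz.png"),cv2.imread("pics/sz.png");h=max(a.shape[0],b.shape[0])
pad=lambda i:cv2.copyMakeBorder(i,0,h-i.shape[0],0,0,0)
cv2.imwrite("pics/z1.png",np.hstack([pad(a),pad(b)]))
E
```

```text
piv [ 0.54834173 -0.04718123  0.10142502] 0.0006168148136709887 [ 0.5486133  -0.04723635  0.1       ] [ 0.54743898 -0.04702624  0.1       ]
rear [0.56987332 0.10604779 0.0898025 ] 0.000440003352646309 [0.56889709 0.10550425 0.1       ] [0.57447306 0.10125463 0.1       ]
tip [ 0.63801211 -0.06935555  0.08872856] 0.0005440697058346328 [ 0.63572382 -0.06690283  0.1       ] [ 0.6419796  -0.07169668  0.1       ]
wing [ 0.47609561 -0.03256228  0.11080299] 0.005294954242716018 [ 0.47355268 -0.03660279  0.1       ] [ 0.47173312 -0.02762851  0.1       ]
[0.5982 0.1456 0.01  ] 0.1091
[ 0.56   -0.1488  0.01  ] 0.2969
[ 0.4535 -0.1347  0.01  ] 0.1075
[0.49   0.1592 0.01  ] 0.2961
yaw base -0.12637299985957937 center [0.52542425 0.00531138 0.01      ]
yaw piv -0.13202645543936728 0.15408154820765202
```

View pics/z1.png

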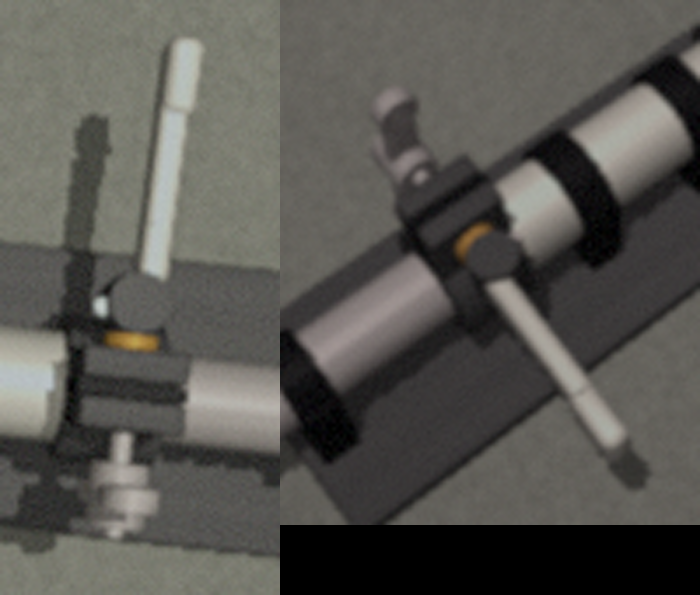

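The yaw estimates agree at about -0.129, from both the base and the pivots (154 mm measured, 155 mm nominal). The origin comes out near (0.519,-0.043), and the lever is at q≈1.68. Next I close the gripper, approach the nut from its +y side and check from near.

```bash
cat >> h.py <<'E'
from scipy.spatial.transform import Rotation as Ro
PSI=-.129; O=np.array([.5188,-.0434,0])
def W(x,y,z): c,s=np.cos(PSI),np.sin(PSI); return O+[c*x-s*y,s*x+c*y,z]
def L(p): c,s=np.cos(PSI),np.sin(PSI); d=np.array(p)-O; return np.array([c*d[0]+s*d[1],-s*d[0]+c*d[1],d[2]])
def down(a):  # tool z down, tool x at local angle a
    return (Ro.from_euler("z",PSI+a)*Ro.from_euler("x",np.pi)).as_quat()
E
python3 - <<'E'
from workcell import bot, hand, kinematics, get_obs, vision
from h import *
import cv2
hand.move_gripper(0.0,40)
print(bot.tcp_to_tips)
q=down(np.pi/2)
bot.reach(W(-.040,.060,.20),q)
bot.servo_line(W(-.040,.060,.112+.017),velocity=.1)
o=get_obs();print(o["time_s"],L(o["position"]),o["wrist_force"],o["gripper_width"],o["joint_pos"])
ims=[]
for n in("scene","wrist"):
    c=vision.read_camera(n);np.savez(f"{n}1.npz",**c);ims.append(c["frame"][:,:,::-1])
a=cv2.resize(ims[0][140:340,90:290],None,fx=2.1,fy=2.1,interpolation=cv2.INTER_CUBIC)
cv2.imwrite("pics/n1.png",cv2.resize(np.hstack([a,ims[1]]),None,fx=.8,fy=.8))
E
```

```text
0.017
4.0917 [-0.03961607  0.05999627  0.12938519] [-0.0456033  -0.80122226  0.40802807] 0.00033280403836449373 [ 4.04066381e-02  3.00085639e-01  2.02660234e+00 -2.21390690e-05
  8.14281304e-01  1.69508194e-01]
```

View pics/n1.png

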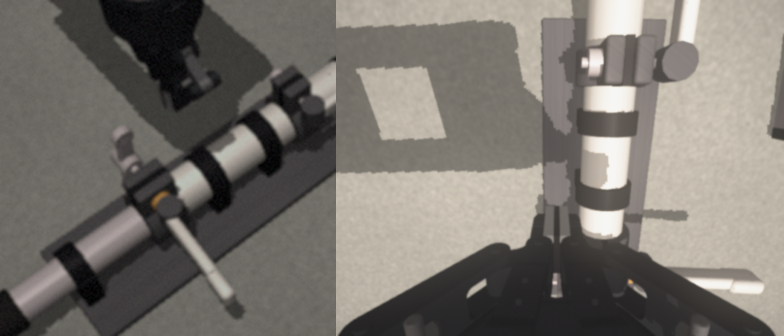

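The left part (scene) shows the closed tips at about (170,105), on the thick-tube side of the upper wing at (122,133) and clear of it. The wrist view on the right shows the wing just between the fingers. I check the tip projection, then push with force monitoring.

```bash
cat > push.py <<'E'
from workcell import bot, hand, get_obs, vision
from h import *
s=np.load("scene1.npz")
for p in(W(-.04,.06,.112),W(-.04,.06,.125),W(-.036,.0178,.127)):
    v=s["view"]@np.r_[p,1];k=s["intrinsics"]@v[:3];print("proj",k[:2]/k[2])
yax=np.array([-np.sin(PSI),np.cos(PSI),0])
f0=get_obs()["wrist_force"]
y=.060
while y>-.022:
    y-=.008 if y>.012 else .003
    bot.servo_line(W(-.040,y,.129),velocity=.06)
    o=get_obs();F=o["wrist_force"]-f0;fy=F@yax
    print(round(y,3),L(o["position"]).round(4)[1:],round(fy,1),F.round(1),round(o["time_s"],1))
    if fy>14 or np.linalg.norm(F)>22: break
E
python3 push.py
```

```text
proj [194.60819782 202.26604889]
proj [193.44282342 197.25926136]
proj [170.57076797 214.52161739]
0.052 [0.0516 0.1293] 0.1 [ 0.2  0.1 -0.2] 4.5
0.044 [0.0436 0.129 ] -1.4 [-0.7 -1.3 -0. ] 4.8
0.036 [0.0357 0.129 ] -1.2 [-0.1 -1.2 -0.2] 5.0
0.028 [0.0277 0.129 ] 0.0 [-0.5  0.1 -0.2] 5.3
0.02 [0.0197 0.129 ] -0.7 [-0.6 -0.6 -1.1] 5.6
0.012 [0.0117 0.1291] 0.6 [-0.1  0.6  0.5] 5.9
0.009 [0.0089 0.129 ] 0.7 [0.8 0.6 0.8] 6.1
0.006 [0.0059 0.1289] 0.7 [1.6 0.5 0.2] 6.4
0.003 [0.0028 0.1289] 0.6 [ 0.5  0.5 -1.1] 6.6
-0.0 [-0.0002  0.129 ] 1.5 [-0.2  1.6 -0.5] 6.9
-0.003 [-0.0033  0.129 ] 0.5 [-0.8  0.6  0.6] 7.1
-0.006 [-0.0063  0.129 ] 0.3 [-1.7  0.6 -0.9] 7.4
-0.009 [-0.0086  0.1291] 5.9 [-0.6  6.1  1.4] 7.6
-0.012 [-0.01    0.1294] 18.0 [ 0.2 18.1  6. ] 7.9
```

The stop came up near y≈-8 mm (predicted about -5), with firm resistance. I back off and look.

Run:
```python
from workcell import bot, get_obs, vision
from h import *
import cv2
bot.servo_line(W(-.040,.012,.129),velocity=.08)
bot.servo_line(W(-.040,.012,.20),velocity=.15)
# toward lever start: beyond the lever on its -y side, at safe height
q=1.68; n=np.array([-np.cos(q),np.sin(q)]);u=np.array([np.sin(q),np.cos(q)])
p=np.array([.03,0])+.070*u-(.006+.011+.018)*n
a=np.arctan2(n[1],n[0]); print("a",a)
bot.reach(W(p[0],p[1],.20),down(a))
o=get_obs();print(o["time_s"],L(o["position"]),o["joint_pos"])
c=vision.read_camera("scene");np.savez("scene2.npz",**c)
cv2.imwrite("pics/n2.png",cv2.resize(c["frame"][170:340,90:290,::-1],None,fx=3,fy=3,interpolation=cv2.INTER_CUBIC))
```

```text
a 1.4615926535897934
9.6083 [ 0.09474683 -0.04255493  0.19814118] [-1.62178258e-01  3.89663801e-01  1.69938042e+00  1.78789033e-04
  1.05597576e+00  7.63485268e-02]
```

View pics/n2.png

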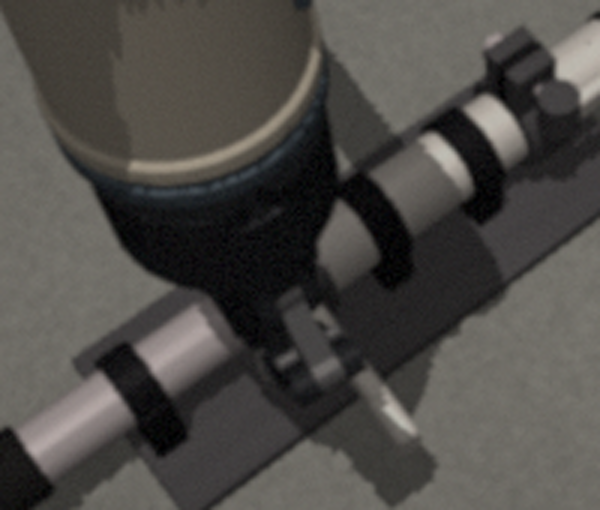

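The arm hides the nut here, but the stop came where predicted. The lever's own resistance below 1.0 will confirm the nut is snug, and I stop there if it is missing.

```bash
cat > lev.py <<'E'
from workcell import bot, get_obs
from h import *
import sys
def pose(q,r=.070,gap=0.):
    n=np.array([-np.cos(q),np.sin(q)]);u=np.array([np.sin(q),np.cos(q)])
    p=np.array([.03,0])+r*u-(.017+gap)*n
    return W(p[0],p[1],.092),down(np.arctan2(n[1],n[0])),Ro.from_euler("z",PSI).apply([*n,0])
def go(q,f0,gap=0.,v=.08):
    P,o_,n=pose(q,gap=gap); bot.servo_line(P,o_,velocity=v)
    o=get_obs();F=o["wrist_force"]-f0
    print(round(q,2),L(o["position"]).round(4),"push",round(-F@n,1),F.round(1),round(o["time_s"],1));return -F@n,F
E
python3 - <<'E'
from lev import *
P,o_,n=pose(1.68,gap=.018); bot.servo_line(P,o_,velocity=.12)
bot.dwell(.2); f0=get_obs()["wrist_force"]; np.save("f0.npy",f0)
for q in(1.68,1.55,1.42,1.29,1.16,1.03,.95,.87,.8):
    f,F=go(q,f0)
    if np.linalg.norm(F)>20: break
E
```

```text
1.68 [ 0.0978 -0.0237  0.092 ] push 0.3 [ 0.4 -0.4 -0.1] 11.3
1.55 [ 0.1003 -0.0155  0.0919] push -0.0 [ 0.2 -0.  -1.3] 11.6
1.42 [ 0.1016 -0.0065  0.0919] push 0.3 [ 1.1 -0.3 -0.1] 11.8
1.29 [0.1019 0.0028 0.092 ] push 0.4 [-0.  -0.4 -0.4] 12.1
1.16 [0.1009 0.0121 0.092 ] push 0.7 [-0.1 -0.8 -0.5] 12.4
1.03 [0.0987 0.021  0.092 ] push 0.9 [-0.5 -1.2 -0.7] 12.7
0.95 [0.0969 0.0264 0.092 ] push 3.4 [ 1.7 -3.  -1.8] 12.9
0.87 [0.0946 0.0317 0.092 ] push 3.7 [ 0.6 -4.  -2. ] 13.2
0.8 [0.0922 0.0361 0.092 ] push 5.4 [ 1.7 -5.4 -2. ] 13.4
```

The resistance of about 5 N below q≈1.0 confirms the nut is snug. I continue to home.

Run:
```python
from lev import *
f0=np.load("f0.npy")
for q in[.68,.56,.44,.32,.22,.14,.08,.04,0,-.03,-.06,-.09,-.12]:
    f,F=go(q,f0)
    if np.linalg.norm(F)>18: break
```

```text
0.68 [0.0875 0.0433 0.092 ] push 5.6 [ 1.9 -6.  -2.9] 13.7
0.56 [0.082  0.0499 0.0922] push 4.4 [ 1.  -5.6 -2.9] 14.0
0.44 [0.0756 0.056  0.0922] push 3.7 [ 1.9 -4.  -0.7] 14.2
0.32 [0.0681 0.0613 0.0921] push 0.7 [ 0.  -1.7  0.7] 14.5
0.22 [0.0616 0.0647 0.0919] push -0.1 [-0.2 -0.  -0.2] 14.8
0.14 [0.0564 0.0669 0.0919] push 0.7 [ 0.6 -0.6 -0.7] 15.0
0.08 [0.0526 0.0684 0.092 ] push 1.1 [ 1.  -0.8 -0.7] 15.3
0.04 [0.0517 0.0691 0.0924] push 5.4 [ 4.9 -3.3 -3.1] 15.5
0 [0.0512 0.0697 0.0928] push 14.0 [13.5 -5.2 -7.5] 15.8
-0.03 [0.051  0.0701 0.0931] push 18.5 [ 17.9  -6.7 -12.4] 16.0
```

The lever met a hard stop at 18 N, about 4 mm earlier than computed. I retreat and check the angle in the images.

Run:
```python
from lev import *
from workcell import vision
import cv2
P,o_,n=pose(0,gap=.03); bot.servo_line(P,o_,velocity=.1)
bot.servo_line(P+[0,0,.13],velocity=.2)
bot.goto_joints([-1.213, 0.353, 1.633, 0, 1.155, -0.002])
o=get_obs();print(o["time_s"],o["wrist_force"])
ims=[]
for n,(x0,x1,y0,y1) in(("top",(225,445,180,310)),("scene",(130,330,160,300))):
    c=vision.read_camera(n);np.savez(f"{n}3.npz",**c)
    ims.append(cv2.resize(c["frame"][y0:y1,x0:x1,::-1],(704,round(704/(x1-x0)*(y1-y0))),interpolation=cv2.INTER_CUBIC))
cv2.imwrite("pics/t3.png",ims[0]);cv2.imwrite("pics/s3.png",ims[1])
```

```text
19.825 [ 0.72854546 -0.57170709 -0.02188705]
```

View pics/t3.png

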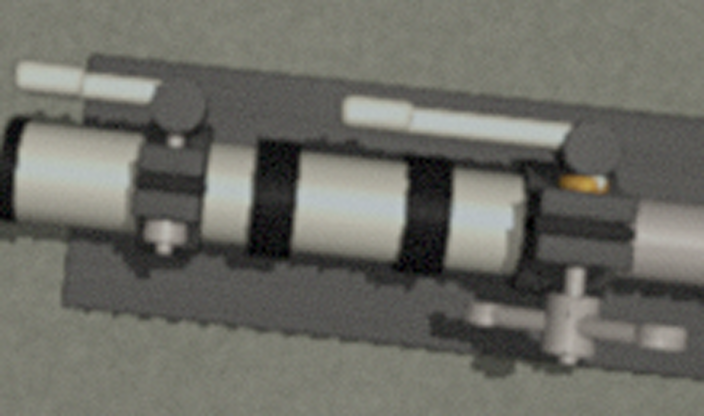

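View pics/s3.png

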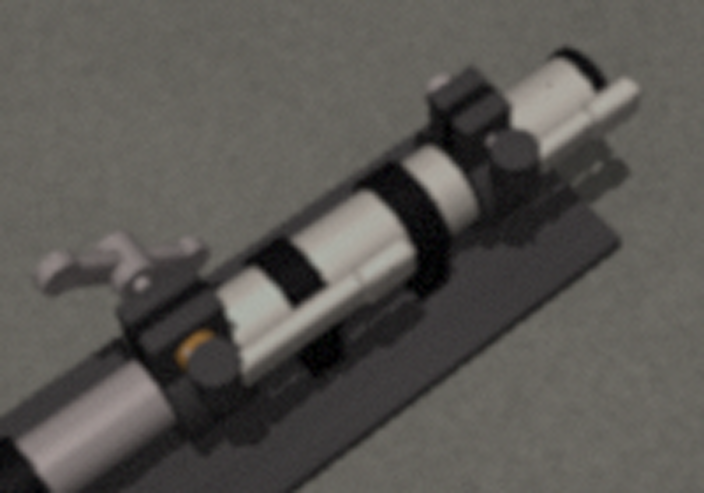

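The top view shows the lever lying along the thick tube, with its bar from (345,108) to (565,134). It is parallel to the closed rear lever, which runs from (20,75) to (155,90). The wing nut has swung over, tips at (480,315) and (670,338), for a span of about 79 mm against 79 expected when snug. Next, a numeric check of the lever angle and the wing.

Run:
```python
from h import *
import cv2
c=np.load("top3.npz");g=c["frame"].min(2)
for n,(x0,x1,y0,y1) in(("cam",(334,400,206,225)),("rear",(232,272,196,212))):
    m=(g[y0:y1,x0:x1]>130).astype(np.uint8)
    k,l,st,_=cv2.connectedComponentsWithStats(m);i=1+st[1:,4].argmax();print(st[i])
    y,x=np.nonzero(l==i);P=np.array([L(plane(c,(a+x0,b+y0),.098))[:2] for a,b in zip(x,y)])
    vx,vy,px,py=cv2.fitLine(P.astype(np.float32),cv2.DIST_L2,0,.01,.01).ravel()
    s=np.sign(vy);print(n,"q",np.arctan2(vx*s,vy*s),"at",px,py,P.min(0),P.max(0))
t=np.load("top3.npz");s=np.load("scene3.npz")
a,_e=tri(t,(225+668/3.2,180+337/3.2),s,(130+55/3.52,160+270/3.52));b,e2=tri(t,(225+482/3.2,180+314/3.2),s,(130+190/3.52,160+250/3.52))
a,b=L(a),L(b);print(a,b,_e,e2,"a=",.45+np.arctan2(-(a-b)[1],(a-b)[2]))
```

```text
[  0   4  66  15 500]
cam q 0.026795583 at 0.03486447 0.05325039 [0.03002995 0.01273033] [0.04096231 0.09108252]
[  0   3  40  13 308]
rear q 0.050549105 at 0.0363817 0.19178255 [0.03132294 0.16650064] [0.04221919 0.21531299]
[-0.03557318 -0.02781789  0.11706035] [-0.03628639  0.03038028  0.06715491] 0.0021227285778307498 1.4059009665647045e-05 a= 1.3119591935188473
```

The nut reads about 1.31 (snug is 1.3). The lever reads about 0.03, against 0.05 for the closed rear lever, so it is fully home. The 4 mm early stop is explained by an offset of that size in my x origin.

```bash
python3 -c "
from workcell import hand_in
print(hand_in())"
```

```text
the job is handed in; nothing more can be done
None
```

I turned the wing nut snug first (about 1.31 rad in the images), then swung the cam lever against its resistance to its stop along the thick tube, left the rear clamp closed, and handed the job in at about 20 s with the arm clear.

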